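# Pack the wash box in layers

### The job

Pack the grey wash box in layers: first set the oblong ceramic soap dish upright on the bottom, between the two ledges, letting go of it only when it is down, since it would chip if dropped. Then lay the divider plate, tab up and lengthwise, flat on the two ledges over the dish, and last stand the low, wide round tub upright on the divider beside the tab.

Things in the scene. Friction and masses are not known exactly. Their poses are not given: they have to be found in the camera images.
- box: Open grey plastic box, fixed, outside 160 (x) by 210 (y) by 66 (z) mm, walls and floor 5 mm. Origin: centre of its underside, z up, y lengthwise. At each y end a full-width ledge, 27 mm deep, its top 42 mm above the origin. Floor between the ledges 150 (x) by 146 (y) mm; above them the inside is 150 by 200 mm. It stands in the middle or to the left, turned up to 17 degrees.
- soap_dish: Oblong, open white ceramic soap dish, 58 (x) by 96 (y) by 30 (z) mm, walls 7 mm, 150 to 310 g, loose, standing upright. Origin at the centre of its underside, y along its length. Not the round white dish.
- divider: Loose white plastic plate 120 (x) by 180 (y) by 5 (z) mm, lying flat, with a solid upright tab in its middle to grip: 70 mm long along x, 14 mm thick along y, top 40 mm above the plate underside. Origin: centre of the underside, y lengthwise. 20 mm shorter and 30 mm narrower than the inside of the box above the ledges. 110 to 200 g.
- tub: Low, wide round closed tub, white with an aluminium lid, straight-sided, 52 mm diameter, 44 mm tall, loose, upright, 85 to 170 g. Origin at the centre of its underside, z up. Not the narrower, taller tub (36 mm diameter, 64 mm tall) of the same make.

How it is judged:
By the outcome, as a careful person would: the job done as asked, in the order asked, and still so for the second after the job is handed in, with the robot touching nothing.
It also fails if it takes over 69 s, if anything falls off the work surface, if the arm or the gripper's body presses on something with over 40 N, if the wrist force passes 120 N, or if a joint passes its speed limit or range.

### The arm

A 6-joint arm with a two-finger parallel gripper is mounted at the origin on the work surface. World frame = base frame: x ahead of the robot, y to its left, z up, the work surface at z = 0. Lengths are in mm, angles in rad, forces in N, time in s.
With the tool pointing down it reaches from about 300 to 750 mm from the base axis. Payload 8.5 kg.
Tool frame: the origin (TCP) lies at the very end of the fingers, on their centre line; the grasp point (between the pads) lies 19 mm behind it; z points along the fingers, y is the line along which they close (so a half turn about z gives the same grasp; the last joint's range is limited). The gripper opens to 88 mm and grips with 3 to 60 N. Pads are 18 mm wide; open, the fingers measure 123 mm over their backs; the gripper's body (75 mm by 187 mm) begins 45 mm behind the grasp point.
Start: joints at [-1.319, 0.381, 1.297, -0, 1.464, -0.215], TCP at [247.509, -491.141, 238.748] pointing down, gripper open.
Joint ranges: [-3.11, 3.11], [-0.89, 2.33], [0.22, 2.48], [-1.42, 4.56], [0.17, 2.85], [-2.88, 2.88]. Speed limits (rad/s): [2.39, 2.39, 3.14, 3.14, 3.14, 3.14].

### API

Orientations are given as a unit quaternion [x, y, z, w].
In Python, from station import bot, readout, read_camera, camera_model gives the robot as it stands (bot), with the cameras as plain functions and the readings (readout).
- The arm moves only by the tool jog_arm, called after "Call:" as a command line: name --argument value ..., lists and objects as JSON in quotes. Schema: {"type":"object","properties":{"segments":{"type":"array","items":{"type":"array","items":{"type":"array","items":{"type":"number"},"minItems":7,"maxItems":7},"minItems":1,"maxItems":20},"minItems":1,"maxItems":1},"only":{"type":"string"},"quiet":{"type":"boolean"},"lines":{"type":"string"}},"required":["segments"],"additionalProperties":false}. segments is a list that holds a single list of rows (three levels of brackets), with 1 to 20 rows, each of 7 numbers: the finger opening in mm, then dx, dy, dz in shares of the most that a row can go, 1 being 62.5 mm, then a rotation vector rx, ry, rz in shares of pi rad (1.0 is pi rad); each row shifts and turns the commanded pose from where the row before left it, along the tool's axes as they then stand; what a row does not reach is not made up. A row lasts 1/8 s, in which the tool goes at most 62.5 mm and 0.188 rad, less where a joint would pass 70% of its speed; a pose out of reach is approached as far as the arm can. The fingers move at their own pace and stop on an object; the grip force is fixed at half the most. Time passes only in rows, so rows that do not move let the fingers close. The tool returns the time, the measured TCP pose, the force, the opening and the grip force at its end. only (a regular expression) keeps the lines of the reply that match it, lines (a string "A,B") keeps lines A to B, and quiet returns only ok. Input that does not fit is refused with a message, and nothing moves.
- readout.state(): the state, without advancing time (a new reading comes with each control period).
- read_camera(name): name is "scene" or "top"; returns the picture (420x560x3 uint8, red, green, blue); there is no depth.
- camera_model(name): a dict with "fx", "fy", "cx", "cy" (pixels), "view" (4x4, takes a point from world to camera coordinates). Camera axes: x right, y down, z forward; pixel columns grow to the right and rows downward; lengths in mm; the calibration is good to about 2 mm. A picture is of the moment at which its call begins. camera_model takes no time and is no camera call.
- bot.hand_in(): hands the job in; it is judged then, once.
The state is a dict: "t": time; "joints": joint angles; "dq": joint speeds; "effort": joint torques, N m; "tool_pos": TCP position; "tool_rot": TCP orientation; "contact_force": force on the tool from outside, world axes, zero at the start; "torque": the same for the moment, N m; "finger_gap": finger opening in mm; "grasp_force": force on a finger pad.
Only numpy, scipy, OpenCV 4.12 (cv2) and the standard library are available. Lean on these libraries where they do the work, as an engineer would, in place of code of your own. Each camera call takes 0.05 s, during which the arm holds its last target. There are 200 camera calls.

## Working session

There is one attempt and no reset: what is moved stays moved. The work goes in short steps, Python scripts to look and compute and a tool call to move; the robot and the scene stay as the last step left them, time stands still between calls to the robot, and variables do not carry over. Pictures are saved under pics/ and viewed, at most 10 in all, crops included, and the job is handed in when it is done.

```bash
ls; mkdir -p pics; python3 - <<'E'
from station import bot, readout, read_camera, camera_model
import cv2,numpy as np
for n in("scene","top"):
    im=read_camera(n);cv2.imwrite(f"pics/{n}0.png",im[:,:,::-1])
    m=camera_model(n);print(n,m["fx"],m["fy"],m["cx"],m["cy"]);print(np.round(m["view"],3))
s=readout.state();print(s)
E
```

```text
pics
station.py
scene 410.5598385327558 410.5598385327558 278.4744832795819 217.12816838305392
[[-2.950000e-01  9.550000e-01  1.200000e-02  1.818930e+02]
 [ 8.130000e-01  2.580000e-01 -5.230000e-01 -3.859870e+02]
 [-5.020000e-01 -1.450000e-01 -8.530000e-01  1.151932e+03]
 [ 0.000000e+00  0.000000e+00  0.000000e+00  1.000000e+00]]
top 517.8118656185997 517.8118656185997 281.11653661488555 209.1847705286702
[[-2.000000e-03 -1.000000e+00  8.000000e-03 -2.540300e+01]
 [-9.960000e-01  1.000000e-03 -8.900000e-02  5.144120e+02]
 [ 8.900000e-02 -8.000000e-03 -9.960000e-01  1.312405e+03]
 [ 0.000000e+00  0.000000e+00  0.000000e+00  1.000000e+00]]
{'t': 0.1, 'joints': array([-1.31929059e+00,  3.81117974e-01,  1.29814989e+00, -8.89284471e-06,
        1.46358967e+00, -2.15272768e-01]), 'dq': array([-0.00122738, -0.00246841, -0.00130434,  0.00068132,  0.00162225,
       -0.00046751]), 'effort': array([ 3.93746581e-03, -4.38646853e+01, -2.24915242e+01,  7.15211732e-02,
        3.41314939e-02, -5.22364326e-05]), 'tool_pos': array([ 247.45286957, -490.91310611,  238.21705841]), 'tool_rot': array([ 9.72887825e-01,  2.31276630e-01, -1.58768557e-05, -6.32257490e-04]), 'contact_force': array([-1.0504366 , -1.72806186,  0.10572336]), 'torque': array([-8.13327163e-05,  9.46661557e-03,  2.19237263e-02]), 'grasp_force': 0.0, 'finger_gap': 87.92541627103037}
```

View pics/top0.png

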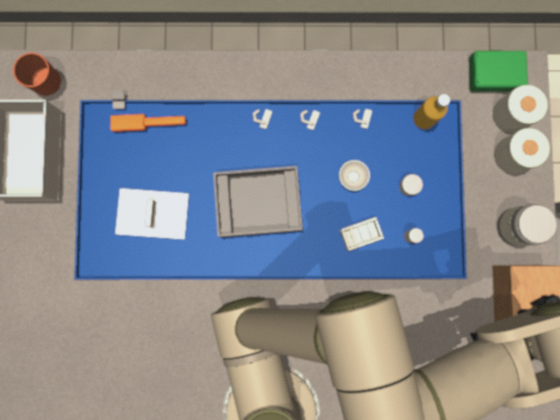

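View pics/scene0.png

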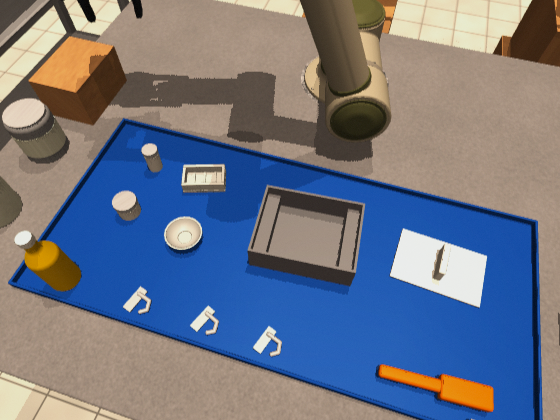

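The top view shows the box at (258,201), the soap dish at (362,233), the divider at (152,213) with its tab, the wide tub at (412,184) and the narrow tub at (416,236). In the scene view they are at box (307,235), dish (204,178), divider (440,266) and wide tub (126,206).

```bash
cat > h.py <<'E'
from station import bot, readout, read_camera, camera_model
import cv2,numpy as np
def cam(n):
    m=camera_model(n);return m,np.array(m["view"],float)
def ray(n,uv):
    m,V=cam(n);R,t=V[:3,:3],V[:3,3]
    return -R.T@t, R.T@np.array([(uv[0]-m["cx"])/m["fx"],(uv[1]-m["cy"])/m["fy"],1])
def plane(n,uv,z):
    o,d=ray(n,uv);return (o+d*(z-o[2])/d[2])[:2]
def tri(a,b):
    """point from pixel a in top, b in scene; returns point and ray miss"""
    (o,d),(p,e)=ray("top",a),ray("scene",b)
    k=np.linalg.lstsq(np.c_[d,-e],p-o,rcond=None)[0]
    q,r=o+d*k[0],p+e*k[1];return (q+r)/2,np.linalg.norm(q-r)
def mask(im,keep):
    hsv=cv2.cvtColor(im,cv2.COLOR_RGB2HSV)
    if keep=="white": return cv2.inRange(hsv,(0,0,135),(180,90,255))
    return 255-cv2.inRange(hsv,(100,130,0),(130,255,255))
E
python3 - <<'E'
from h import *
W={"top":(100,90,450,270),"scene":(90,120,510,320)}
out=[]
for n in W:
    im=cv2.cvtColor(cv2.imread(f"pics/{n}0.png"),cv2.COLOR_BGR2RGB)
    x0,y0,x1,y1=W[n]
    m=mask(im,"notblue")
    cs,_=cv2.findContours(m,cv2.RETR_CCOMP,cv2.CHAIN_APPROX_NONE)
    for c in cs:
        a=cv2.contourArea(c)
        if 100<a<9000:
            r=cv2.minAreaRect(c);print(n,int(a),np.round(r[0],1),np.round(r[1],1),round(r[2],1), np.round(cv2.approxPolyDP(c,3,True)[:,0].tolist()).tolist() if a>300 else "")
t=cv2.imread("pics/top0.png");s=cv2.imread("pics/scene0.png")
R=lambda i,x0,y0,x1,y1,f:cv2.resize(i[y0:y1,x0:x1],None,fx=f,fy=f,interpolation=cv2.INTER_CUBIC)
cv2.imwrite("pics/a.png",np.vstack([R(t,105,155,305,245,4),R(t,310,150,440,255,4)[:, :].copy() if 0 else np.pad(R(t,335,165,435,255,2),((0,0),(0,600),(0,0)))]))
A=R(s,240,180,500,310,3);B=R(s,100,130,240,230,3)
cv2.imwrite("pics/b.png",np.vstack([A,cv2.resize(np.hstack([B,np.zeros((300,360,3),np.uint8)]),None,fx=.7,fy=.7)[:, :546].copy() if 0 else np.hstack([B,np.zeros((300,360,3),np.uint8)])[:210]]))
E
```

```text
top 258 [413.7 235.9] [16.5 20.1] 63.4 
top 988 [361.5 233.5] [25.7 41. ] 70.6 [[376, 216], [339, 229], [347, 251], [384, 238]]
top 3412 [151.5 213.2] [72.8 49. ] 4.3 [[118, 189], [116, 235], [185, 239], [188, 192]]
top 423 [411. 184.] [22. 24.] 90.0 [[406, 174], [399, 183], [400, 191], [405, 195], [419, 193], [422, 179], [414, 173]]
top 5689 [257.1 201. ] [67.3 87.4] 85.5 [[297, 166], [214, 171], [216, 235], [302, 230]]
top 822 [354. 175.] [32. 32.] 90.0 [[345, 161], [338, 171], [341, 185], [350, 191], [361, 190], [369, 182], [369, 168], [358, 159]]
top 1072 [147.4 121.3] [19.2 77.5] 87.3 [[109, 116], [112, 132], [186, 123], [184, 115], [146, 116], [142, 112]]
top 263 [308.1 117.6] [20.2 21.2] 21.8 
top 257 [362.  118.5] [21. 20.] 90.0 
top 259 [260.6 117.1] [19.6 21.2] 18.4 
scene 2268 [436.4 384.7] [121.9  26.8] 14.8 [[378, 367], [380, 377], [435, 391], [439, 399], [487, 412], [493, 409], [493, 388], [443, 373], [436, 378], [385, 364]]
scene 374 [270.1 343.8] [25.6 28. ] 36.9 [[268, 326], [253, 348], [260, 353], [272, 339], [277, 343], [277, 349], [269, 354], [272, 356], [280, 352
[... 285 characters left out ...]
311], [150, 299]]
scene 4652 [440.7 267.4] [97.7 52.2] 18.4 [[403, 228], [390, 276], [479, 307], [486, 255]]
scene 976 [183.  232.5] [33. 38.] 90.0 [[194, 218], [183, 216], [169, 222], [164, 231], [166, 243], [175, 249], [193, 246], [202, 232]]
scene 608 [126.2 205.4] [30.4 25. ] 63.4 [[124, 190], [113, 197], [112, 205], [123, 219], [130, 220], [139, 214], [140, 207], [135, 195]]
scene 8628 [306.9 233.7] [110.3  83.9] 11.9 [[267, 184], [248, 246], [249, 264], [349, 285], [356, 268], [364, 203]]
scene 1177 [203. 178.] [28. 44.] 90.0 [[183, 165], [183, 192], [225, 190], [224, 164]]
scene 384 [152.2 157.1] [30.1 15.8] 66.8 [[147, 143], [141, 151], [149, 169], [158, 171], [162, 164], [156, 146]]
```

View pics/a.png

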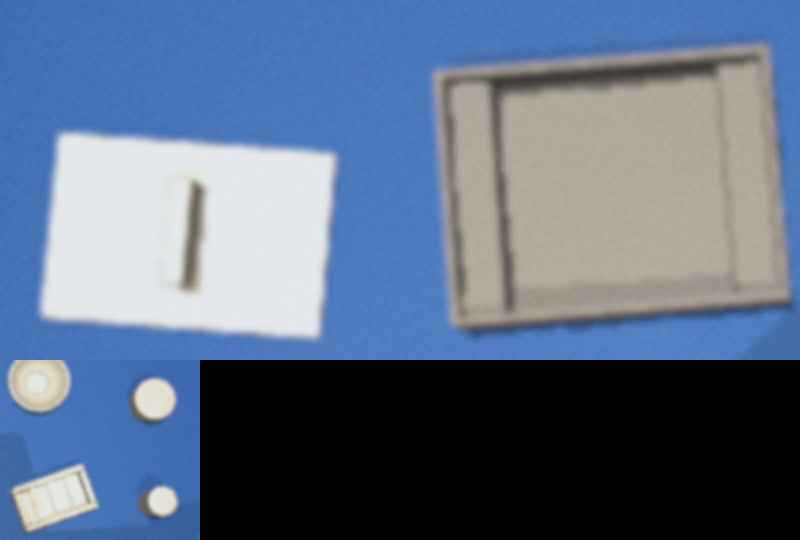

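View pics/b.png

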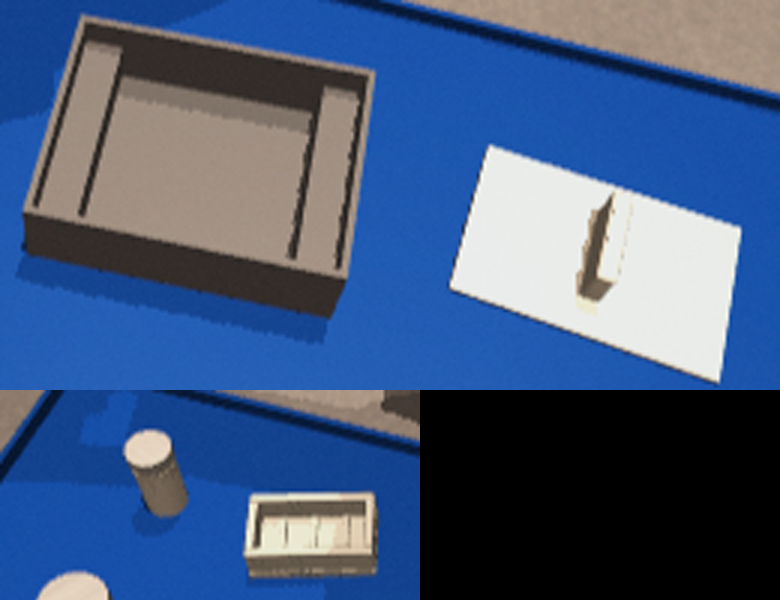

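The crops give the rim corners of the box and dish, the plate corners, the tab top and the lid in both views. I'll triangulate those next.

```bash
python3 - <<'E'
from h import *
P={"box":([(302.5,230),(218,236.3),(213.5,173),(296.8,166)],[(267.3,185.3),(364.7,204),(355,271.7),(248.3,250.7)]),
"div":([(185,239.5),(115,234.5),(119.5,188),(189,193)],[(403.3,228.7),(487,256),(480,307.3),(390,276)]),
"dish":([(384,238.5),(348,250),(340.5,229.5),(377,217)],[(182.3,164.3),(225,164.3),(225.3,184),(182,184.3)]),
"tab":([(149.2,213.2)],[(444.7,259.3)]),"tub":([(412.2,184.6)],[(124.5,200)])}
for k,(a,b) in P.items():
    r=[tri(*p) for p in zip(a,b)];q=np.array([i[0] for i in r])
    print(k,np.round(q,1).tolist(),"miss",np.round([i[1] for i in r],1),"mean",q.mean(0).round(1))
    if len(a)==4:
        z=q[:,2].mean();g=np.array([plane("top",u,z) for u in a])
        g2=np.array([plane("scene",u,z) for u in b])
        for h in(g,g2):
            L=(h[1]+h[2]-h[0]-h[3])/2;S=(h[3]+h[2]-h[0]-h[1])/2
            print("  c",h.mean(0).round(1),"len",np.hypot(*L).round(1),np.hypot(*S).round(1),"yaw(y axis)",np.arctan2(-L[0],L[1]).round(3),np.arctan2(S[1],S[0]).round(3))
for n,u in(("top",P["tub"][0][0]),("scene",P["tub"][1][0])):print(plane(n,u,44))
E
```

```bash
cat > go.py <<'E'
# python3 go.py x y z theta : turn then shift, in tool axes
import sys,numpy as np
from station import bot, readout, read_camera, camera_model
from scipy.spatial.transform import Rotation as R
x,y,z,th=map(float,sys.argv[1:])
s=readout.state();Rn=R.from_quat(s["tool_rot"]);Rg=R.from_euler("z",th)*R.from_euler("x",np.pi)
print("t",s["t"],"turn",(Rn.inv()*Rg).as_rotvec().round(3),"shift after turn",Rg.inv().apply(np.array([x,y,z])-s["tool_pos"]).round(1),"shift now",Rn.inv().apply(np.array([x,y,z])-s["tool_pos"]).round(1))
E
python3 go.py 449.8 -231.5 6 1.887
```

```text
t 0.1 turn [-1.00e-03 -1.00e-03 -1.42e+00] shift after turn [183.6 273.  232.2] shift now [ 297.4 -140.3  232.5]
```

Units first: shifts go in shares of 62.5 mm and turns go in shares of pi rad. So 39 mm is 0.624, 26 mm is 0.416, -0.1775 rad / 3.1416 = -0.0565.

Call:
jog_arm --segments '[[[88, 0, 0, 0, 0, 0, -0.0565], [88, 0, 0, 0, 0, 0, -0.0565], [88, 0, 0, 0, 0, 0, -0.0565], [88, 0, 0, 0, 0, 0, -0.0565], [88, 0, 0, 0, 0, 0, -0.0565], [88, 0, 0, 0, 0, 0, -0.0565], [88, 0, 0, 0, 0, 0, -0.0565], [88, 0, 0, 0, 0, 0, -0.0565], [88, 0.416, 0.624, 0.32, 0, 0, 0], [88, 0.416, 0.624, 0.32, 0, 0, 0], [88, 0.416, 0.624, 0.32, 0, 0, 0], [88, 0.416, 0.624, 0.32, 0, 0, 0], [88, 0.416, 0.624, 0.32, 0, 0, 0], [88, 0.416, 0.624, 0.32, 0, 0, 0], [88, 0.416, 0.624, 0.32, 0, 0, 0], [88, 0, 0, 0, 0, 0, 0], [88, 0, 0, 0, 0, 0, 0]]]'

```text
t: 2.22
tool_pos: [450.3, -233.8, 98.9]
tool_rot: [0.587, 0.81, -0.0, 0.0]
contact_force: [-0.2, -0.1, -0.4]
finger_gap: 88.2
grasp_force: 0.0
```

```bash
python3 go.py 449.8 -231.5 6 1.887
```

```text
t 2.225 turn [-0.  0.  0.] shift after turn [ 2.3  0.2 92.9] shift now [ 2.4  0.2 92.9]
```

In the tool's units: 30 mm is 0.48, 20 mm is 0.32.

Call:
jog_arm --segments '[[[88, 0.032, 0, 0.48, 0, 0, 0], [88, 0, 0, 0.48, 0, 0, 0], [88, 0, 0, 0.32, 0, 0, 0], [88, 0, 0, 0.16, 0, 0, 0], [88, 0, 0, 0, 0, 0, 0], [52, 0, 0, 0, 0, 0, 0], [52, 0, 0, 0, 0, 0, 0], [52, 0, 0, 0, 0, 0, 0], [52, 0, 0, 0, 0, 0, 0]]]'

```text
t: 3.35
tool_pos: [450.0, -231.5, 9.1]
tool_rot: [0.587, 0.81, -0.0, 0.0]
contact_force: [-0.7, 0.0, 3.7]
finger_gap: 57.6
grasp_force: 29.9
```

In the tool's units: -45 mm is -0.72, -40 mm is -0.64, 0.118 rad / 3.1416 = 0.0376.

Call:
jog_arm --segments '[[[40, 0, 0, -0.24, 0, 0, 0], [40, 0, 0, -0.48, 0, 0, 0], [40, 0, 0, -0.72, 0, 0, 0], [40, 0, 0, -0.64, 0, 0, 0], [40, 0, 0, 0, 0, 0, 0.0376], [40, 0, 0, 0, 0, 0, 0.0376], [40, 0, 0, 0, 0, 0, 0]]]'

```text
t: 4.22
tool_pos: [449.7, -231.2, 139.3]
tool_rot: [0.678, 0.735, 0.0, 0.0]
contact_force: [0.3, 0.7, -1.7]
finger_gap: 57.7
grasp_force: 29.9
```

```bash
python3 go.py 530.2 34 16 1.651
```

```text
t 4.225 turn [0.    0.    0.001] shift after turn [257.9 101.5 123.3] shift now [257.8 101.8 123.3]
```

In the tool's units: 43 mm is 0.688, 23 mm is 0.368.

Call:
jog_arm --segments '[[[40, 0.32, 0.128, 0, 0, 0, 0], [40, 0.688, 0.272, 0, 0, 0, 0], [40, 0.688, 0.272, 0, 0, 0, 0], [40, 0.688, 0.272, 0, 0, 0, 0], [40, 0.688, 0.272, 0, 0, 0, 0], [40, 0.688, 0.272, 0, 0, 0, 0], [40, 0.368, 0.136, 0, 0, 0, 0], [40, 0, 0, 0, 0, 0, 0], [40, 0, 0, 0, 0, 0, 0]]]'

```text
t: 5.35
tool_pos: [530.2, 33.2, 138.8]
tool_rot: [0.678, 0.735, -0.0, -0.0]
contact_force: [-0.9, -0.5, -1.6]
finger_gap: 57.6
grasp_force: 29.9
```

```bash
python3 go.py 530.2 34 16 1.651; python3 - <<'E'
from h import *
a=read_camera("top")[130:270,160:360];b=read_camera("scene")[130:300,220:400]
f=lambda i,s:cv2.resize(i[:,:,::-1],s,interpolation=cv2.INTER_CUBIC)
cv2.imwrite("pics/c.png",np.hstack([f(a,(400,280)),f(b,(400,280))]))
E
```

```text
t 5.35 turn [-0.     0.     0.001] shift after turn [8.000e-01 1.000e-01 1.228e+02] shift now [8.000e-01 1.000e-01 1.228e+02]
```

View pics/c.png

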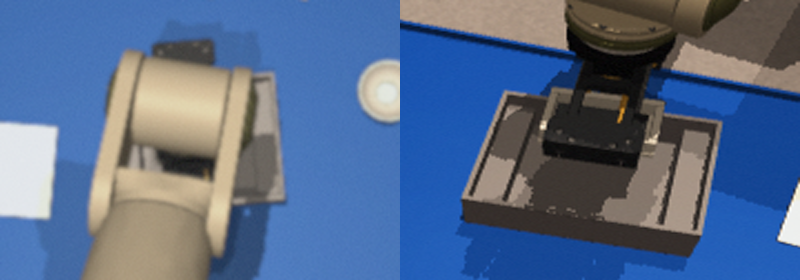

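The arm is over the box, with the dish held between the ledges and lined up with the box. I'll lower it until it touches.

In the tool's units: 40 mm is 0.64, 30 mm is 0.48.

Call:
jog_arm --segments '[[[40, 0, 0, 0.48, 0, 0, 0], [40, 0, 0, 0.64, 0, 0, 0], [40, 0, 0, 0.48, 0, 0, 0], [40, 0, 0, 0.24, 0, 0, 0], [40, 0, 0, 0.048, 0, 0, 0], [40, 0, 0, 0, 0, 0, 0]]]'

```text
t: 6.2
tool_pos: [530.9, 33.6, 21.5]
tool_rot: [0.678, 0.735, 0.0, 0.001]
contact_force: [-0.1, 0.1, -2.0]
finger_gap: 57.9
grasp_force: 29.9
```

Call:
jog_arm --segments '[[[40, 0, 0, 0.048, 0, 0, 0], [40, 0, 0, 0.032, 0, 0, 0], [40, 0, 0, 0, 0, 0, 0]]]'

```text
t: 6.58
tool_pos: [530.4, 33.9, 15.8]
tool_rot: [0.678, 0.735, 0.0, 0.0]
contact_force: [0.7, 0.4, -1.3]
finger_gap: 57.9
grasp_force: 29.9
```

In the tool's units: 1 mm is 0.016, 0.7 mm is 0.0112.

Call:
jog_arm --segments '[[[40, 0, 0, 0.016, 0, 0, 0], [40, 0, 0, 0.0112, 0, 0, 0], [40, 0, 0, 0, 0, 0, 0]]]'

```text
t: 6.95
tool_pos: [530.4, 33.9, 14.1]
tool_rot: [0.678, 0.735, 0.0, 0.0]
contact_force: [-0.8, 0.3, -0.6]
finger_gap: 57.6
grasp_force: 29.9
```

Call:
jog_arm --segments '[[[40, 0, 0, 0.008, 0, 0, 0], [40, 0, 0, 0.008, 0, 0, 0], [40, 0, 0, 0, 0, 0, 0]]]'

```text
t: 7.32
tool_pos: [530.4, 33.9, 14.1]
tool_rot: [0.678, 0.735, 0.0, 0.0]
contact_force: [-3.5, 0.2, 12.4]
finger_gap: 58.0
grasp_force: 29.9
```

In the tool's units: -50 mm is -0.8, -40 mm is -0.64, -0.177 rad / 3.1416 = -0.0563.

Call:
jog_arm --segments '[[[76, 0, 0, -0.0048, 0, 0, 0], [76, 0, 0, 0, 0, 0, 0], [76, 0, 0, 0, 0, 0, 0], [76, 0, 0, 0, 0, 0, 0], [76, 0, 0, -0.24, 0, 0, 0], [76, 0, 0, -0.64, 0, 0, 0], [60, 0, 0, -0.8, 0, 0, 0], [60, 0, 0, -0.48, 0, 0, 0], [60, 0, 0, 0, 0, 0, -0.0563], [60, 0, 0, 0, 0, 0, -0.0563], [60, 0, 0, 0, 0, 0, -0.0563], [60, 0, 0, 0, 0, 0, -0.0563], [60, 0, 0, 0, 0, 0, -0.0563], [60, 0, 0, 0, 0, 0, -0.0563], [60, 0, 0, 0, 0, 0, -0.0563], [60, 0, 0, 0, 0, 0, -0.0563], [60, 0, 0, 0, 0, 0, 0]]]'

```text
t: 9.45
tool_pos: [530.4, 33.9, 149.2]
tool_rot: [0.038, 0.999, -0.0, 0.0]
contact_force: [0.1, 0.5, -0.4]
finger_gap: 60.3
grasp_force: 0.0
```

```bash
python3 go.py 504 311 60 3.068
```

```text
t 9.45 turn [-0.     0.001 -0.003] shift after turn [ 46.7 274.4  89.2] shift now [ 47.6 274.3  89.2]
```

In the tool's units: 48 mm is 0.768, 42 mm is 0.672.

Call:
jog_arm --segments '[[[50, 0.064, 0.32, 0, 0, 0, 0], [50, 0.128, 0.768, 0.08, 0, 0, 0], [50, 0.128, 0.768, 0.24, 0, 0, 0], [50, 0.128, 0.768, 0.32, 0, 0, 0], [50, 0.128, 0.768, 0.32, 0, 0, 0], [50, 0.112, 0.672, 0.32, 0, 0, 0], [50, 0.064, 0.32, 0.144, 0, 0, 0], [50, 0, 0, 0, 0, 0, 0], [50, 0, 0, 0, 0, 0, 0]]]'

```text
t: 10.58
tool_pos: [504.6, 309.5, 60.2]
tool_rot: [0.038, 0.999, 0.0, 0.001]
contact_force: [0.2, -0.3, 0.0]
finger_gap: 50.2
grasp_force: 0.0
```

```bash
python3 go.py 504 311 12 3.068; python3 - <<'E'
from h import *
a=read_camera("top")[130:270,170:350];b=read_camera("scene")[170:310,230:410]
f=lambda i,s:cv2.resize(i[:,:,::-1],s,interpolation=cv2.INTER_CUBIC)
cv2.imwrite("pics/d.png",np.hstack([f(a,(400,311)),f(b,(400,311))]))
E
```

```text
t 10.575 turn [ 0.     0.001 -0.003] shift after turn [ 0.7  1.4 48.2] shift now [ 0.8  1.4 48.2]
```

View pics/d.png

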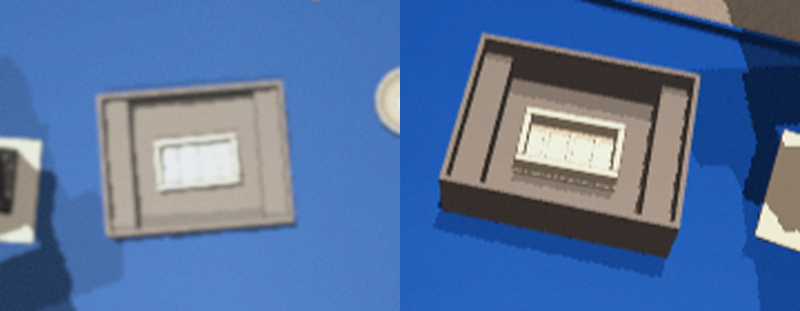

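The dish stands upright in the middle of the floor, between the ledges (centre about (198,162) in the left crop). Next is the divider tab.

In the tool's units: 25 mm is 0.4, 15 mm is 0.24.

Call:
jog_arm --segments '[[[50, 0, 0.0224, 0.4, 0, 0, 0], [50, 0, 0, 0.24, 0, 0, 0], [50, 0, 0, 0.096, 0, 0, 0], [50, 0, 0, 0, 0, 0, 0], [5, 0, 0, 0, 0, 0, 0], [5, 0, 0, 0, 0, 0, 0], [5, 0, 0, 0, 0, 0, 0], [5, 0, 0, 0, 0, 0, 0], [5, 0, 0, 0, 0, 0, 0]]]'

```text
t: 11.8
tool_pos: [504.1, 312.0, 13.5]
tool_rot: [0.037, 0.999, -0.0, 0.0]
contact_force: [-1.1, -1.1, 1.6]
finger_gap: 13.7
grasp_force: 30.0
```

In the tool's units: -45 mm is -0.72, -35 mm is -0.56, -0.08 rad / 3.1416 = -0.0255.

Call:
jog_arm --segments '[[[5, 0, 0, -0.24, 0, 0, 0], [5, 0, 0, -0.56, 0, 0, 0], [5, 0, 0, -0.72, 0, 0, 0], [5, 0, 0, -0.56, 0, 0, 0], [5, 0, 0, 0, 0, 0, -0.0255], [5, 0, 0, 0, 0, 0, -0.0242], [5, 0, 0, 0, 0, 0, 0]]]'

```text
t: 12.68
tool_pos: [504.0, 312.0, 144.0]
tool_rot: [-0.04, 0.999, 0.0, 0.0]
contact_force: [0.0, 0.1, -1.4]
finger_gap: 14.0
grasp_force: 30.0
```

```bash
python3 go.py 530.2 34 62 3.2216
```

```text
t 12.675 turn [0.    0.    0.001] shift after turn [  -3.9 -279.2   82. ] shift now [  -3.7 -279.3   82. ]
```

In the tool's units: -47 mm is -0.752, 25 mm is 0.4.

Call:
jog_arm --segments '[[[5, 0, -0.32, 0, 0, 0, 0], [5, -0.016, -0.752, 0, 0, 0, 0], [5, -0.016, -0.752, 0, 0, 0, 0], [5, -0.016, -0.752, 0, 0, 0, 0], [5, -0.016, -0.752, 0, 0, 0, 0], [5, 0, -0.752, 0, 0, 0, 0], [5, 0, -0.384, 0, 0, 0, 0], [5, 0, 0, 0, 0, 0, 0], [5, 0, 0, 0.4, 0, 0, 0], [5, 0, 0, 0.16, 0, 0, 0], [5, 0, 0, 0, 0, 0, 0]]]'

```text
t: 14.05
tool_pos: [530.3, 34.7, 108.1]
tool_rot: [-0.041, 0.999, 0.0, -0.001]
contact_force: [-0.8, 0.1, -1.4]
finger_gap: 13.8
grasp_force: 30.0
```

```bash
python3 go.py 530.2 34 56 3.2216; python3 - <<'E'
from h import *
a=read_camera("top")[130:270,170:350];b=read_camera("scene")[150:290,230:410]
f=lambda i,s:cv2.resize(i[:,:,::-1],s,interpolation=cv2.INTER_CUBIC)
cv2.imwrite("pics/e.png",np.hstack([f(a,(400,311)),f(b,(400,311))]))
E
```

```text
t 14.05 turn [ 0.    -0.001  0.002] shift after turn [ 0.2 -0.7 52.1] shift now [ 0.1 -0.7 52.1]
```

View pics/e.png

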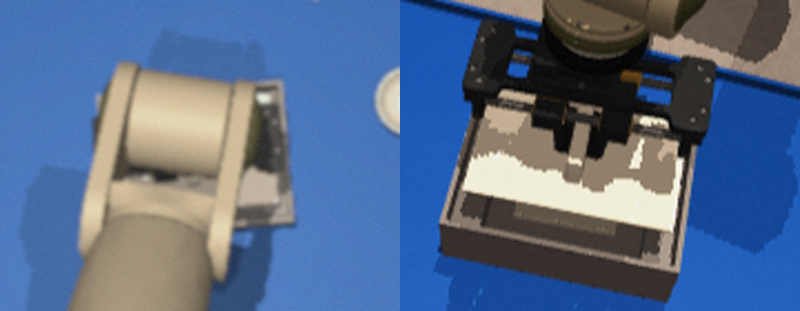

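The divider hangs level above the box. Its near corners are at (463,192) and (672,232) in the right half, so I'll check its centring from those.

```bash
python3 - <<'E'
from h import *
c,s=np.cos(.08),np.sin(.08)
for u in((258.4,236.4),(352.4,254.4)):
    p=plane("scene",u,95)-[530.2,34];print(p@[c,s],p@[-s,c])
E
```

```text
58.98525527245044 -86.21977625382019
56.853480575687776 92.71776143462515
```

In the tool's units: 20 mm is 0.32, -1.5 mm is -0.024.

Call:
jog_arm --segments '[[[5, 0, -0.024, 0.32, 0, 0, 0], [5, 0, 0, 0.32, 0, 0, 0], [5, 0, 0, 0.128, 0, 0, 0], [5, 0, 0, 0, 0, 0, 0]]]'

```text
t: 14.65
tool_pos: [531.0, 32.8, 60.6]
tool_rot: [-0.041, 0.999, -0.0, 0.0]
contact_force: [0.4, -0.4, -1.0]
finger_gap: 13.8
grasp_force: 30.0
```

Call:
jog_arm --segments '[[[5, 0, 0, 0.032, 0, 0, 0], [5, 0, 0, 0.024, 0, 0, 0], [5, 0, 0, 0, 0, 0, 0]]]'

```text
t: 15.02
tool_pos: [530.9, 32.8, 57.0]
tool_rot: [-0.041, 0.999, -0.0, 0.0]
contact_force: [0.4, 0.6, -2.9]
finger_gap: 13.6
grasp_force: 30.0
```

Call:
jog_arm --segments '[[[5, 0, 0, 0.0128, 0, 0, 0], [5, 0, 0, 0.008, 0, 0, 0], [5, 0, 0, 0, 0, 0, 0]]]'

```text
t: 15.4
tool_pos: [530.8, 32.8, 55.6]
tool_rot: [-0.041, 0.999, -0.0, 0.0]
contact_force: [0.5, 0.1, -1.7]
finger_gap: 13.9
grasp_force: 30.0
```

In the tool's units: 0.5 mm is 0.008, 0.4 mm is 0.0064.

Call:
jog_arm --segments '[[[5, 0, 0, 0.008, 0, 0, 0], [5, 0, 0, 0.0064, 0, 0, 0], [5, 0, 0, 0, 0, 0, 0]]]'

```text
t: 15.78
tool_pos: [530.9, 32.7, 55.5]
tool_rot: [-0.041, 0.999, -0.0, 0.0]
contact_force: [-3.2, 0.3, 7.7]
finger_gap: 13.4
grasp_force: 30.0
```

In the tool's units: -40 mm is -0.64, -15 mm is -0.24, 0.1747 rad / 3.1416 = 0.0556.

Call:
jog_arm --segments '[[[44, 0, 0, -0.0048, 0, 0, 0], [44, 0, 0, 0, 0, 0, 0], [44, 0, 0, 0, 0, 0, 0], [44, 0, 0, -0.24, 0, 0, 0], [44, 0, 0, -0.64, 0, 0, 0], [44, 0, 0, -0.64, 0, 0, 0], [88, 0, 0, 0, 0, 0, 0.0556], [88, 0, 0, 0, 0, 0, 0.0556], [88, 0, 0, 0, 0, 0, 0.0556], [88, 0, 0, 0, 0, 0, 0.0556], [88, 0, 0, 0, 0, 0, 0.0556], [88, 0, 0, 0, 0, 0, 0.0556], [88, 0, 0, 0, 0, 0, 0.0556], [88, 0, 0, 0, 0, 0, 0.0556], [88, 0, 0, 0, 0, 0, 0.0556], [88, 0, 0, 0, 0, 0, 0]]]'

```text
t: 17.77
tool_pos: [530.9, 32.8, 150.8]
tool_rot: [0.678, 0.735, 0.0, 0.0]
contact_force: [1.0, 0.1, -0.4]
finger_gap: 87.9
grasp_force: 0.0
```

```bash
python3 go.py 574 -360.5 14 1.651
```

```text
t 17.775 turn [0.001 0.    0.001] shift after turn [-395.5   11.5  136.8] shift now [-395.4   10.9  136.9]
```

In the tool's units: -50 mm is -0.8, -48 mm is -0.768.

Call:
jog_arm --segments '[[[88, -0.32, 0, 0, 0, 0, 0], [88, -0.768, 0.016, 0, 0, 0, 0], [88, -0.8, 0.032, 0, 0, 0, 0], [88, -0.8, 0.032, 0, 0, 0, 0], [88, -0.8, 0.032, 0, 0, 0, 0], [88, -0.8, 0.032, 0, 0, 0, 0], [88, -0.8, 0.032, 0, 0, 0, 0], [88, -0.8, 0, 0, 0, 0, 0], [88, -0.432, 0, 0.32, 0, 0, 0], [88, 0, 0, 0.48, 0, 0, 0], [88, 0, 0, 0, 0, 0, 0], [88, 0, 0, 0, 0, 0, 0]]]'

```text
t: 19.27
tool_pos: [573.3, -360.8, 101.3]
tool_rot: [0.678, 0.735, -0.0, 0.001]
contact_force: [0.6, 0.1, -0.3]
finger_gap: 88.0
grasp_force: 0.0
```

```bash
python3 go.py 574 -360.5 14 1.651; python3 - <<'E'
from h import *
a=read_camera("top")[155:245,200:315];b=read_camera("scene")[170:300,230:396]
cv2.imwrite("pics/top1.png",read_camera("top")[:,:,::-1])
f=lambda i,s:cv2.resize(i[:,:,::-1],s,interpolation=cv2.INTER_CUBIC)
cv2.imwrite("pics/f.png",np.hstack([f(a,(400,313)),f(b,(400,313))]))
E
```

```text
t 19.275 turn [0.001 0.001 0.   ] shift after turn [ 0.2  0.7 87.3] shift now [ 0.3  0.6 87.3]
```

View pics/f.png

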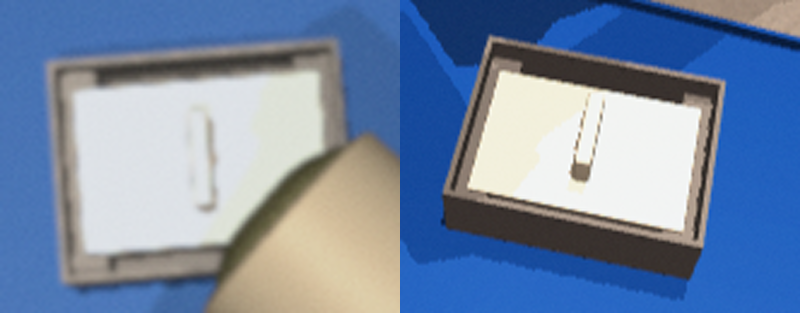

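The divider lies flat and centred on both ledges with its tab up (tab at (202,158) in the left crop). Now the tub.

In the tool's units: 35 mm is 0.56, 30 mm is 0.48.

Call:
jog_arm --segments '[[[88, 0, 0.008, 0.56, 0, 0, 0], [88, 0, 0, 0.48, 0, 0, 0], [88, 0, 0, 0.256, 0, 0, 0], [88, 0, 0, 0.096, 0, 0, 0], [88, 0, 0, 0, 0, 0, 0], [45, 0, 0, 0, 0, 0, 0], [45, 0, 0, 0, 0, 0, 0], [45, 0, 0, 0, 0, 0, 0], [45, 0, 0, 0, 0, 0, 0], [45, 0, 0, 0, 0, 0, 0]]]'

```text
t: 20.68
tool_pos: [573.9, -360.1, 13.2]
tool_rot: [0.678, 0.735, 0.0, 0.0]
contact_force: [0.6, 0.8, 1.4]
finger_gap: 51.0
grasp_force: 30.0
```

Call:
jog_arm --segments '[[[45, 0, 0, -0.24, 0, 0, 0], [45, 0, 0, -0.64, 0, 0, 0], [45, 0, 0, -0.8, 0, 0, 0], [45, 0, 0, -0.64, 0, 0, 0], [45, 0, 0, 0, 0, 0, 0]]]'

```text
t: 21.3
tool_pos: [574.5, -360.7, 162.0]
tool_rot: [0.678, 0.735, -0.0, 0.003]
contact_force: [0.6, -0.7, -2.0]
finger_gap: 51.1
grasp_force: 30.0
```

```bash
python3 go.py 534.2 -14 62 1.651
```

```text
t 21.3 turn [ 0.005  0.005 -0.   ] shift after turn [348.9 -12.4 100. ] shift now [349.4 -13.   98.2]
```

In the tool's units: 50 mm is 0.8, 45 mm is 0.72.

Call:
jog_arm --segments '[[[45, 0.32, 0, 0, 0, 0, 0], [45, 0.72, -0.032, 0, 0, 0, 0], [45, 0.8, -0.032, 0, 0, 0, 0], [45, 0.8, -0.032, 0, 0, 0, 0], [45, 0.8, -0.032, 0, 0, 0, 0], [45, 0.8, -0.032, 0, 0, 0, 0], [45, 0.8, -0.032, 0, 0, 0, 0], [45, 0.544, 0, 0, 0, 0, 0], [45, 0, 0, 0, 0, 0, 0], [45, 0, 0, 0.4, 0, 0, 0], [45, 0, 0, 0.48, 0, 0, 0], [45, 0, 0, 0.4, 0, 0, 0], [45, 0, 0, 0.24, 0, 0, 0], [45, 0, 0, 0, 0, 0, 0]]]'

```text
t: 23.05
tool_pos: [533.6, -13.6, 62.1]
tool_rot: [0.679, 0.735, -0.001, -0.001]
contact_force: [0.3, -0.2, -2.0]
finger_gap: 51.2
grasp_force: 30.0
```

```bash
python3 go.py 534.2 -14 60 1.651
```

```text
t 23.05 turn [-0.002 -0.001 -0.001] shift after turn [-0.5  0.6  2.1] shift now [-0.5  0.6  2.1]
```

Expected contact is at TCP z ≈ 13.2 + 47 = 60.2.

In the tool's units: 1 mm is 0.016, 0.8 mm is 0.0128.

Call:
jog_arm --segments '[[[45, 0, 0, 0.016, 0, 0, 0], [45, 0, 0, 0.0128, 0, 0, 0], [45, 0, 0, 0, 0, 0, 0]]]'

```text
t: 23.42
tool_pos: [534.1, -13.2, 61.5]
tool_rot: [0.678, 0.735, 0.0, 0.0]
contact_force: [0.7, -0.1, -0.8]
finger_gap: 51.5
grasp_force: 30.0
```

Call:
jog_arm --segments '[[[45, 0, 0, 0.008, 0, 0, 0], [45, 0, 0, 0.0048, 0, 0, 0], [45, 0, 0, 0, 0, 0, 0]]]'

```text
t: 23.8
tool_pos: [534.0, -13.1, 60.3]
tool_rot: [0.678, 0.735, -0.0, -0.0]
contact_force: [-0.8, -0.1, -1.8]
finger_gap: 51.5
grasp_force: 30.0
```

In the tool's units: 0.5 mm is 0.008, 0.3 mm is 0.0048.

Call:
jog_arm --segments '[[[45, 0, 0, 0.008, 0, 0, 0], [45, 0, 0, 0.0048, 0, 0, 0], [45, 0, 0, 0, 0, 0, 0]]]'

```text
t: 24.18
tool_pos: [534.1, -13.2, 60.0]
tool_rot: [0.678, 0.735, 0.0, 0.0]
contact_force: [-0.7, -0.4, 5.4]
finger_gap: 51.1
grasp_force: 30.0
```

In the tool's units: -50 mm is -0.8, -40 mm is -0.64.

Call:
jog_arm --segments '[[[76, 0, 0, -0.0032, 0, 0, 0], [76, 0, 0, 0, 0, 0, 0], [76, 0, 0, 0, 0, 0, 0], [76, 0, 0, 0, 0, 0, 0], [76, 0, 0, -0.24, 0, 0, 0], [76, 0, 0, -0.64, 0, 0, 0], [76, 0, 0, -0.8, 0, 0, 0], [76, 0, 0, -0.32, 0, 0, 0], [76, -0.8, 0, 0, 0, 0, 0], [76, -0.8, 0, 0, 0, 0, 0], [76, -0.8, 0, 0, 0, 0, 0], [76, -0.8, 0, 0, 0, 0, 0], [76, -0.8, 0, 0, 0, 0, 0], [76, -0.32, 0, 0, 0, 0, 0], [76, 0, 0, 0, 0, 0, 0], [76, 0, 0, 0, 0, 0, 0]]]'

```text
t: 26.18
tool_pos: [555.5, -280.7, 185.1]
tool_rot: [0.678, 0.735, 0.0, -0.0]
contact_force: [-0.1, 0.3, -1.0]
finger_gap: 76.2
grasp_force: 0.0
```

```bash
python3 - <<'E'
from h import *
a=read_camera("top")[155:245,200:315];b=read_camera("scene")[170:300,230:396]
f=lambda i,s:cv2.resize(i[:,:,::-1],s,interpolation=cv2.INTER_CUBIC)
cv2.imwrite("pics/g.png",np.hstack([f(a,(400,313)),f(b,(400,313))]))
E
```

```text
(no output)
```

View pics/g.png

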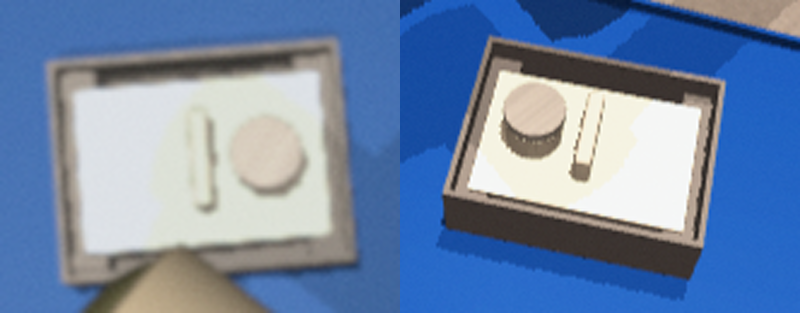

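The tub stands upright on the divider beside the tab (at (268,153) in the left crop), the divider is flat on both ledges, and the arm is clear.

```bash
python3 -c "
from station import bot, readout, read_camera, camera_model
print(bot.hand_in())"
```

```text
the job is handed in; nothing more can be done
None
```

I packed the box in the order asked (dish on the floor, divider flat on both ledges, tub upright beside the tab) and handed the job in at about 26 s, with the arm clear; no verdict was returned.

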